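Put the long stirrer shaft away in its three-tier stand

ROBOT

A 7-joint arm with a two-finger parallel gripper is mounted at the origin on the work surface. World frame = base frame: x ahead of the robot, y to its left, z up, the work surface at z = 0. Lengths are in m, angles in rad, forces in N, time in s.
With the tool pointing down it reaches from about 0.375 to 0.925 m from the base axis. Payload 3.1 kg.
Tool frame: the origin (TCP) lies between the finger pads; the fingertips stand 19 mm ahead of it and the grasp point (between the pads) is the TCP; z points along the fingers, y is the direction in which the jaws open and shut (so a half turn about z gives the same grasp; the last joint's range is limited). The gripper opens to 85 mm and grips with 20 to 120 N. Pads are 22 mm wide; open, the fingers measure 114 mm over their backs; the gripper's body (76 mm by 85 mm) begins 54 mm behind the grasp point. The pads swing forward as they close: fully open they stand 13 mm farther back than shut.
Start: joints at [-1.204, 0.383, 0.044, 1.598, -0.018, 1.161, -0.05], TCP at [0.291, 0.581, 0.25] pointing down, gripper open.
Joint ranges: [-2.61, 2.61], [-0.41, 2.15], [-1.48, 1.57], [0, 2.5], [-1.57, 4.71], [0.05, 1.97], [-2.85, 2.85]. Speed limits (rad/s): [2.79, 2.79, 3.14, 3.14, 3.14, 3.14, 3.14].

INTERFACE

Orientations are given as a unit quaternion [x, y, z, w].
In Python, from bench import move_ptp, movel, move_j, move_gripper, pause, inverse_kinematics, read_camera, camera_params, MotionError, sign_off, look_for, tip_of, read_time_s, read_qpos, read_joint_vel, read_effort, read_eef_pos, read_tcp_rot, read_ft_force, read_ft_torque, read_finger_gap gives the robot as it stands. Calls block until the motion is done:
- move_ptp(position, orientation): joint-space move of the TCP to a pose.
- movel(position, orientation=None, speed=0.15): straight line of the TCP; orientation=None keeps the orientation; speed is the mean speed in m/s.
- move_j(angles): joint-space move.
- move_gripper(opening, effort=None): finger opening in m; effort is the grip in N (None keeps the last); returns when the fingers have stopped.
- pause(seconds).
- inverse_kinematics(position, orientation): joint angles nearest the present ones, or None.
- read_camera(name): name is "side" or "top" or "wrist"; returns the picture (384x512x3 uint8, red, green, blue); there is no depth.
- camera_params(name): a dict with "K" (3x3 intrinsics, pixels), "camera_from_world" (4x4, takes a point from world to camera coordinates). Camera axes: x right, y down, z forward; pixel columns grow to the right and rows downward; lengths in m; the calibration is good to about 2 mm. A picture is of the moment at which its call begins: read the wrist's pose just before it. camera_params takes no time and is no camera call; for the wrist camera it gives the pose at the moment of the call.
A pose or a line that the arm cannot do raises MotionError and nothing moves.
- sign_off(): hands the job in, once; it reports no verdict.
Trained networks look in the newest picture that a camera, given by its name, has taken for a name from the list of things; names that differ only in an ending like _2 or _b are one class to them, and where a whole thing is asked for, a point or a joint stands for the part that bears it (a point fixed in the world has none). Each returns a list of dicts, best first, with "confidence" (0 to 1); they miss things now and then, are a little off and sometimes report something else, mostly with a low value. They report only what shows in the picture. A call takes as long as a camera call. They do not tell look-alikes from the thing itself.
- look_for(camera, name): "at" ([column, row] in pixels, amid what is visible of it).
- tip_of(camera, name): "at" ([column, row] in pixels: a listed point, or the origin of a listed thing).
Readings, each from a call of its own:
- read_time_s(): time.
- read_qpos(): joint angles.
- read_joint_vel(): joint speeds.
- read_effort(): joint torques, N m.
- read_eef_pos(): TCP position.
- read_tcp_rot(): TCP orientation.
- read_ft_force(): force on the tool from outside, world axes, zero at the start.
- read_ft_torque(): the same for the moment, N m.
- read_finger_gap(): finger opening in m.
Only numpy, scipy, OpenCV 4.12 (cv2) and the standard library are available. Lean on these libraries where they do the work, as an engineer would, in place of code of your own. Each camera call takes 0.05 s, during which the arm holds its last target. There are 200 camera calls.

TASK

Take the longest of the three steel stirrer shafts out of the grey draining block and thread it, foot first, down through the wide holes of the wooden three-tier stand: through the top board, the middle board and fully home into the base. Lower it gently rather than letting it drop, then let go, and leave the two shorter shafts standing in the block.

Things in the scene. Friction and masses are not known exactly. Their poses are not given: they have to be found in the camera images.
- shaft: Longest shaft: round steel rod 180 mm long, 14 mm thick; its top 30 mm is a head 22 mm thick, to grip from above, any yaw. 0.13-0.21 kg. Origin: centre of its foot; z up the rod. Starts standing (lean under 5 degrees), foot 10 mm above the bench in a 17 mm wide, 40 mm deep pocket of a fixed grey block 180x70x50 mm; which of its 3 pockets, 60 mm apart, and on which side the block is, vary.
- stand_wide (a point): Centre of the wide hole's mouth in the top of the fixed wooden stand, 100 mm above the bench; z up. Three level boards 80x150 mm; their 30 mm holes (thin black rubber rims) lie on one vertical line here: top board 94-100 mm above the bench, middle 47-53, base 0-20 with a blind socket, floor at 8 mm. The other holes are 9 mm, too small. A shaft fully home has its foot 8 mm above the bench.
- short_a: Shorter shaft, 85 mm long, same rod and head, in another pocket of the block, head top 95 mm above the bench; leave it. Origin: centre of its foot, z up the rod. Between block and stand is a loose glass beaker 90 mm high; beyond them a brown bottle 130 mm high.
- short_b: Shorter shaft, 100 mm long, same rod and head, in the remaining pocket, head top 110 mm above the bench; leave it. Origin: centre of its foot, z up the rod.
Things that resemble listed ones, but are neither listed nor needed, are in the scene too. Leave any green look-alike of the shaft alone. Leave any purple look-alike of the short_a alone.

How it is judged:
By the outcome, as a careful person would: the job done as asked, in the order asked, and still so for the second after the job is handed in, with the robot touching nothing.
It also fails if it takes over 48 s, if anything falls off the work surface, if the arm or the gripper's body presses on something with over 40 N, if the wrist force passes 120 N, or if a joint passes its speed limit or range.

## Working session

There is one attempt and no reset: what is moved stays moved. The work goes in short steps, each a Python script; the robot and the scene stay as the last script left them, time stands still between calls to the robot, and variables do not carry over. Pictures are saved under pics/ and viewed, about 8 in all and at most 12, crops included, and the job is handed in when it is done.

```bash
mkdir -p pics
python3 - <<'E'
from bench import *
import cv2,numpy as np
ims=[]
for c in ("side","top"):
    im=read_camera(c); ims.append(im)
    cv2.imwrite(f"pics/{c}0.png",im[:,:,::-1])
    p=camera_params(c); print(c,np.round(p["K"],1).tolist(),np.round(p["camera_from_world"],3).tolist())
    for n in ("shaft","short_a"):
        print(n,"look",[(np.round(d["at"],1).tolist(),round(d["confidence"],2)) for d in look_for(c,n)], "tip",[(np.round(d["at"],1).tolist(),round(d["confidence"],2)) for d in tip_of(c,n)])
    print("sw",[(np.round(d["at"],1).tolist(),round(d["confidence"],2)) for d in tip_of(c,"stand_wide")])
print(read_time_s(),read_tcp_rot())
E
```

```text
side [[389.9, 0.0, 257.4], [0.0, 389.9, 198.0], [0.0, 0.0, 1.0]] [[0.835, -0.55, 0.023, -0.402], [-0.294, -0.481, -0.826, 0.202], [0.465, 0.683, -0.563, 0.576], [0.0, 0.0, 0.0, 1.0]]
shaft look [([307.2, 288.4], 0.77), ([370.3, 242.0], 0.75)] tip []
short_a look [([335.2, 228.6], 0.82), ([346.3, 245.4], 0.69), ([299.1, 210.7], 0.61)] tip [([295.1, 236.9], 0.69)]
sw [([212.9, 135.1], 0.95)]
top [[360.4, 0.0, 260.3], [0.0, 360.4, 188.7], [0.0, 0.0, 1.0]] [[0.091, -0.996, -0.001, -0.026], [-0.974, -0.089, -0.208, 0.506], [0.207, 0.02, -0.978, 0.894], [0.0, 0.0, 0.0, 1.0]]
shaft look [([378.3, 244.1], 0.59), ([375.8, 193.6], 0.58)] tip [([359.3, 246.7], 0.68), ([359.3, 203.2], 0.48)]
short_a look [([293.0, 184.3], 0.48)] tip [([292.3, 189.0], 0.66), ([341.6, 190.6], 0.54), ([324.6, 184.7], 0.53)]
sw [([165.2, 173.3], 0.71)]
0.6 [ 2.30265544e-01  9.73127832e-01  5.05183390e-05 -2.54130238e-06]
```

View pics/side0.png

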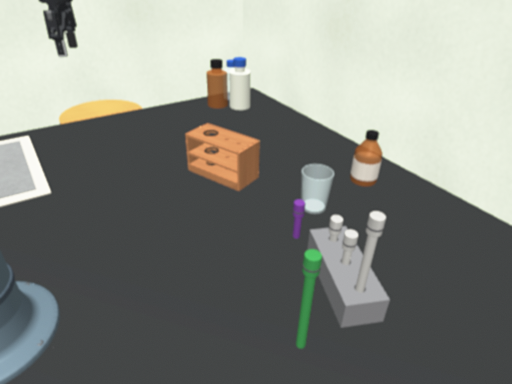

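View pics/top0.png

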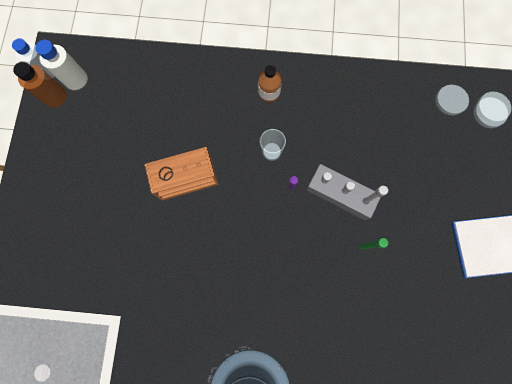

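The side view shows the following:
- **Block and shafts:** grey block with the long steel shaft (head at side 376,220 / top 383,190), and two short shafts at side 336,222 and 350,238.
- **Stand:** wide hole at side 211,133 / top 166,173.

Candidates for "shaft" are the green rod (side 312,258 / top 383,243), which is a decoy, the grey long rod in the block, which I choose, and the purple short rod (side 298,205 / top 294,181), another decoy.

```bash
cat > h.py <<'E'
from bench import *
import cv2,numpy as np
from scipy.spatial.transform import Rotation as R
def P(c):
    p=camera_params(c); return np.array(p["K"])@np.array(p["camera_from_world"])[:3]
def tri(ps,uvs):
    A=[]
    for p,(u,v) in zip(ps,uvs): A+= [u*p[2]-p[0], v*p[2]-p[1]]
    X=np.linalg.svd(np.array(A))[2][3]; return X[:3]/X[3]
def proj(p,X):
    q=p@np.append(X,1); return q[:2]/q[2]
def onz(p,uv,z):
    u,v=uv; A=np.array([u*p[2]-p[0], v*p[2]-p[1]])
    return np.append(np.linalg.solve(A[:,:2],-A[:,2]*z-A[:,3]),z)
E
python3 - <<'E'
from h import *
s,t=P("side"),P("top")
def rep(n,a,b,z=None):
    X=tri([s,t],[a,b]); print(n,X.round(4),"res",(proj(s,X)-a).round(1),(proj(t,X)-b).round(1), "onz",[onz(p,q,z).round(4)[:2] for p,q in((s,a),(t,b))] if z else "")
rep("head",(376.5,216),(383.5,190),.19)
rep("stand",(212,134),(165.5,173.3),.1)
rep("sa?",(336,219),(327.5,176.5),.095)
rep("sb?",(350.5,234),(350.5,186.5),.11)
rep("purple",(298.5,203),(294,180.5))
rep("green",(313,254),(383.5,243))
a=cv2.imread("pics/side0.png")[190:340,270:400]; b=cv2.imread("pics/top0.png")[150:225,290:400]
a=cv2.resize(a,None,fx=3,fy=3,interpolation=2); b=cv2.resize(b,None,fx=3.6,fy=3.6,interpolation=2)
o=np.zeros((450,790,3),np.uint8); o[:,:390]=a; o[:270,392:392+b.shape[1]]=b[:270,:398]
cv2.imwrite("pics/crop1.png",o)
E
```

```text
head [ 0.4989 -0.2584  0.188 ] res [ 0.2 -0.1] [-0.1  0.1] onz [array([ 0.4962, -0.26  ]), array([ 0.4988, -0.258 ])]
stand [0.5169 0.2606 0.0951] res [-0.8  0.1] [ 0.4 -0.8] onz [array([0.5141, 0.2509]), array([0.5137, 0.26  ])]
sa? [ 0.5444 -0.1481  0.0927] res [-0.1  0. ] [ 0.1 -0.1] onz [array([ 0.5423, -0.1503]), array([ 0.5436, -0.1476])]
sb? [ 0.5204 -0.2037  0.1085] res [-0.4  0.1] [ 0.2 -0.2] onz [array([ 0.5196, -0.2051]), array([ 0.5194, -0.2029])]
purple [ 0.5287 -0.065   0.0826] res [-0.  0.] [ 0. -0.] onz 
green [ 0.3826 -0.2642  0.1798] res [-0.5  0.1] [ 0.2 -0.3] onz
```

View pics/crop1.png

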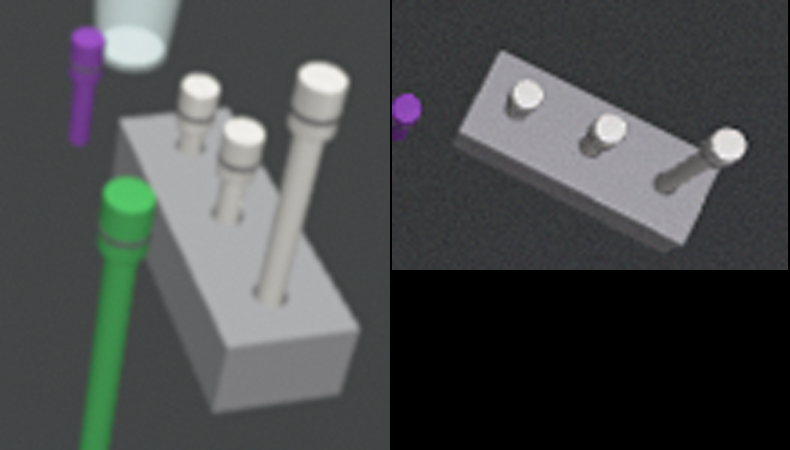

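The crop confirms it: the tall white-grey steel shaft stands in the near-right pocket, with head top at crop (322,75) and (728,146). The two short ones are behind it, and green and purple are separate. On the way I'll look at the stand from above with the wrist camera.

Run:
```python
from h import *
q0=read_tcp_rot(); y0=None
def q(yaw): return (R.from_euler('z',yaw)*R.from_quat([1,0,0,0])).as_quat()
for d in range(0,180,30):
    r=[inverse_kinematics(p,q(np.radians(d))) for p in ([.505,.26,.31],[.497,-.259,.31],[.505,.26,.175])]
    print(d,[np.round(x,2).tolist() if x is not None else None for x in r])
print(R.from_quat(q0).as_matrix().round(2).tolist())
M=np.array(camera_params("wrist")["camera_from_world"]); C=np.linalg.inv(M)
Rt=R.from_quat(q0).as_matrix(); print("cam in tool",(Rt.T@(C[:3,3]-read_eef_pos())).round(3),(Rt.T@C[:3,:3]).round(2).tolist(),np.array(camera_params("wrist")["K"]).round(0).tolist())
```

```text
0 [[-1.06, 0.19, 0.59, 1.75, -0.11, 1.23, -2.01], [-0.68, 0.48, 1.42, 1.79, -0.49, 1.31, -0.71], [-1.05, 0.35, 0.6, 1.89, -0.24, 0.97, -1.91]]
30 [[-1.01, 0.19, 0.53, 1.75, -0.1, 1.23, -1.5], [-0.69, 0.59, 1.52, 1.79, -0.61, 1.36, -0.09], [-0.99, 0.34, 0.52, 1.89, -0.2, 0.97, -1.42]]
60 [[-0.95, 0.19, 0.46, 1.75, -0.09, 1.23, -0.99], [-0.69, 0.59, 1.51, 1.79, -0.6, 1.36, 0.43], [-0.93, 0.33, 0.45, 1.89, -0.17, 0.96, -0.92]]
90 [[-0.9, 0.18, 0.41, 1.75, -0.08, 1.23, -0.48], [-0.69, 0.61, 1.53, 1.79, -0.62, 1.37, 0.97], [-0.88, 0.32, 0.39, 1.88, -0.15, 0.96, -0.42]]
120 [[-0.83, 0.18, 0.32, 1.74, -0.06, 1.23, 0.03], [-0.68, 0.51, 1.45, 1.79, -0.52, 1.32, 1.41], [-0.81, 0.32, 0.31, 1.88, -0.12, 0.96, 0.07]]
150 [[-0.76, 0.18, 0.24, 1.74, -0.05, 1.23, 0.54], [-0.58, 0.31, 1.19, 1.79, -0.3, 1.25, 1.74], [-0.74, 0.31, 0.23, 1.88, -0.08, 0.96, 0.57]]
[[-0.89, 0.45, 0.0], [0.45, 0.89, 0.0], [0.0, 0.0, -1.0]]
cam in tool [ 0.079 -0.002 -0.124] [[0.0, -0.95, -0.31], [1.0, 0.0, -0.0], [0.0, -0.31, 0.95]] [[346.0, 0.0, 251.0], [0.0, 346.0, 189.0], [0.0, 0.0, 1.0]]
```

```bash
cat >> h.py <<'E'
def q(yaw): return (R.from_euler('z',yaw)*R.from_quat([1,0,0,0])).as_quat()
def yaw(): 
    m=R.from_quat(read_tcp_rot()).as_matrix(); return np.arctan2(m[1,0],m[0,0])
def snap(name,n):
    p=P("wrist"); im=read_camera("wrist"); cv2.imwrite(f"pics/{n}.png",im[:,:,::-1]); return p,im
E
python3 - <<'E'
from h import *
j=np.array(read_qpos()); j[0]=-0.55; move_j(j)
print(read_eef_pos(),yaw())
move_ptp([.512,.257,.28],q(yaw())); print(np.round(read_qpos(),2),read_eef_pos())
p,im=snap("wrist","w_stand"); np.save("p_stand.npy",p)
for d in tip_of("wrist","stand_wide"): print(d, onz(p,d["at"],.1))
print([(proj(p,[.5137,.256,z])).round(0) for z in (.1,.05,.02)],read_time_s())
E
```

```text
[0.58331461 0.2868143  0.25029179] 2.027093111307313
[-0.57  0.21  0.03  1.76 -0.01  1.17 -0.07] [0.51076174 0.25893736 0.28101106]
{'at': [253.1, 167.0], 'confidence': 0.74} [0.51088045 0.25879866 0.1       ]
[array([254., 171.]), array([254., 159.]), array([254., 153.])] 2.6667
```

View pics/w_stand.png

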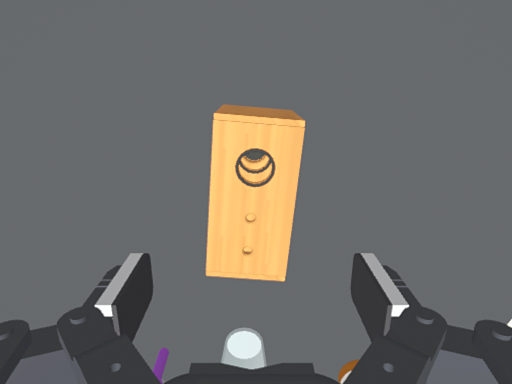

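The wrist view shows the stand from above. The wide hole's rim is centred at (255,167), which agrees with the network's (253,167), and the 9 mm holes are at (250,217) and (247,250). So the hole is at about (0.511, 0.259). Next is the shaft.

Run:
```python
from h import *
p=np.load("p_stand.npy"); print("hole",onz(p,(255,167),.1))
j=np.array(read_qpos()); j[0]=0.46; move_j(j)
print(read_eef_pos(),yaw())
move_ptp([.497,-.259,.29],q(yaw())); pause(.3); print(np.round(read_qpos(),2),read_eef_pos())
p,im=snap("wrist","w_shaft"); np.save("p_shaft.npy",p)
for d in look_for("wrist","shaft"): print(d)
print("pred head",proj(p,[.498,-.259,.19]),"foot",proj(p,[.496,-.259,.05]),read_time_s(),read_ft_force())
```

```text
hole [0.51242923 0.25956647 0.1       ]
[ 0.48653624 -0.30332198  0.27990175] 1.0038962573781713
[ 0.41  0.18  0.    1.77 -0.    1.19 -0.16] [ 0.49652815 -0.25985778  0.28975164]
{'at': [253.4, 184.6], 'confidence': 0.85}
{'at': [156.5, 231.8], 'confidence': 0.75}
pred head [252.56392141 192.37786384] foot [250.62011445 151.41715701] 5.4 [-0.07256209  0.74426297 -0.98110604]
```

View pics/w_shaft.png

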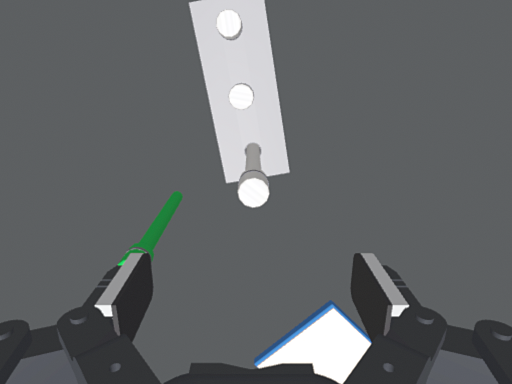

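The head-top centre is at (253.5,193) and the rod enters the pocket at (253,150). The green decoy at (135,255) is clear of the fingers. Now I grasp.

Run:
```python
from h import *
p=np.load("p_shaft.npy"); h=onz(p,(253.5,193),.19); b=onz(p,(253,151),.05); print(h,b)
x,y=h[:2]; Y=yaw(); g0=None
move_gripper(.05)
movel([x,y,.23],q(Y)); movel([x,y,.172],q(Y),speed=.06); print(read_eef_pos(),read_ft_force().round(1) if hasattr(read_ft_force(),'round') else read_ft_force())
move_gripper(.015,60); pause(.2)
print("gap",read_finger_gap(),np.round(read_ft_force(),1),np.round(read_ft_torque(),2))
e=read_eef_pos(); movel([e[0],e[1],.24],q(Y),speed=.06); 
print(read_finger_gap(),np.round(read_ft_force(),1),np.round(read_ft_torque(),2))
movel([e[0],e[1],.312],q(Y),speed=.12); pause(.2)
print(read_finger_gap(),np.round(read_ft_force(),1),read_eef_pos(),read_time_s())
im=read_camera("side"); cv2.imwrite("pics/side_l.png",cv2.resize(im[60:320,230:450,::-1],None,fx=2.2,fy=2.2))
```

```text
[ 0.49829846 -0.25972312  0.19      ] [ 0.49838909 -0.25998689  0.05      ]
[ 0.49873228 -0.25994126  0.172512  ] [ 0.2 -0.4  0.6]
gap 0.020326204128863275 [ 0.2 -0.4  4.8] [0.07 0.19 0.04]
0.020750405659302272 [ 0.4  0.3 -1.6] [ 0.02  0.01 -0.02]
0.02048611734054309 [-1.6 -0.1 -1.7] [ 0.49797325 -0.25961145  0.31064295] 10.3083
```

View pics/side_l.png

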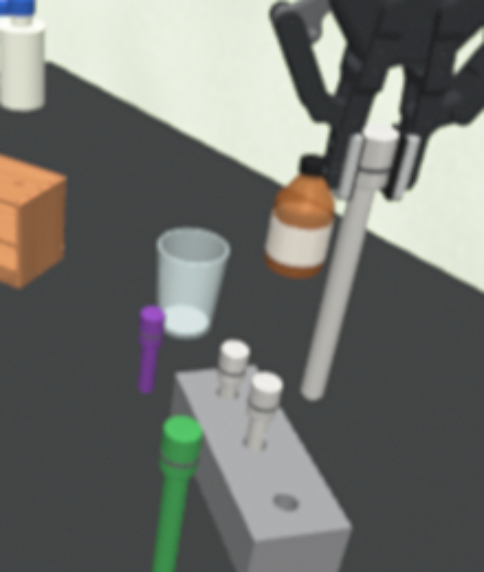

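The grip holds: the gap is 20.4 mm, the load is about 1.7 N, and the shaft hangs from the fingers with its foot at crop (313,390). The short shafts are undisturbed. I'll carry it over slowly.

Run:
```python
from h import *
Y=yaw(); hx,hy=.512,.259
movel([.505,0,.312],q(Y+.5),speed=.15); movel([hx,hy,.312],q(Y+1.0),speed=.15); pause(.4)
e=read_eef_pos(); print(e,read_finger_gap(),np.round(read_ft_force(),1),np.round(read_ft_torque(),2),np.round(read_qpos(),2),read_time_s())
p,im=snap("wrist","w_over"); np.save("p_over.npy",p)
s,t=P("side"),P("top")
a=read_camera("side"); b=read_camera("top")
for c in("wrist","side","top"): print(c,tip_of(c,"shaft")[:3],tip_of(c,"stand_wide")[:2])
f=np.array([e[0],e[1],e[2]-.162]); print("pred foot",proj(s,f),proj(t,f),proj(p,f))
u=proj(s,f+[0,0,.06]).astype(int); A=cv2.resize(a[u[1]-50:u[1]+80,u[0]-65:u[0]+65],None,fx=3,fy=3,interpolation=2)
B=cv2.resize(im[60:320,150:360],None,fx=1.5,fy=1.5); 
o=np.zeros((390,720,3),np.uint8); o[:,:390]=A; o[:,400:715]=B
print("crop origin",u-[65,50]); cv2.imwrite("pics/over.png",o[:,:,::-1])
```

```text
[0.5120176  0.258856   0.31202607] 0.02073943857001892 [-0.7 -0.3 -1.6] [0.01 0.01 0.04] [-0.14  0.23 -0.47  1.69  0.11  1.25 -0.19] 14.5167
wrist [{'at': [253.1, 172.2], 'confidence': 0.65}] [{'at': [255.1, 159.1], 'confidence': 0.88}]
side [{'at': [208.4, 114.8], 'confidence': 0.87}, {'at': [301.0, 343.4], 'confidence': 0.65}] []
top [{'at': [358.6, 247.8], 'confidence': 0.7}, {'at': [161.0, 170.1], 'confidence': 0.57}] [{'at': [165.2, 173.8], 'confidence': 0.57}]
pred foot [208.67464606 113.18034964] [160.44783689 168.78104702] [253.55435416 172.08486705]
crop origin [142  37]
```

View pics/over.png

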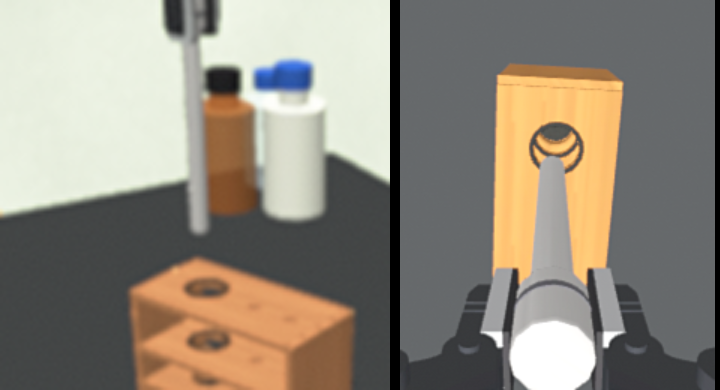

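The foot is where predicted in all three views to within 2 px, so the shaft hangs straight. The hole rim is at wrist px (254,158) and side px (210.7,133). I'll compute the hole from these views relative to the tool, then lower in stages while watching the force.

Run:
```python
from h import *
p=np.load("p_over.npy")
hs=[onz(p,(254.3,158.3),.1),onz(P("side"),(210.7,133),.1),onz(P("top"),(165.3,173.5),.1),onz(np.load("p_stand.npy"),(255,167),.1)]
print(np.round(hs,4)[:,:2])
h=np.mean([hs[0],hs[3]],0); print("use",h)
Y=yaw(); movel([h[0],h[1],.29],q(Y),speed=.08)
for z in (.262,.24):
    movel([h[0],h[1],z],q(Y),speed=.05); print(z,np.round(read_eef_pos(),4),np.round(read_ft_force(),1),np.round(read_ft_torque(),2))
print(read_time_s())
p,im=snap("wrist","w_in"); a=read_camera("side"); b=read_camera("top")
o=np.zeros((390,790,3),np.uint8); o[:,:390]=cv2.resize(a[80:210,145:275],None,fx=3,fy=3,interpolation=2); o[:,400:]=cv2.resize(im[60:320,120:380],(390,390))
cv2.imwrite("pics/in.png",o[:,:,::-1])
```

```text
[[0.5127 0.2598]
 [0.5141 0.2574]
 [0.5131 0.2604]
 [0.5124 0.2596]]
use [0.51257432 0.25966577 0.1       ]
0.262 [0.5126 0.2597 0.262 ] [-0.5  0.4 -1.9] [0.   0.   0.03]
0.24 [0.5124 0.2596 0.2397] [-0.4 -0.2 -1. ] [ 0.01  0.01 -0.01]
16.6917
```

View pics/in.png

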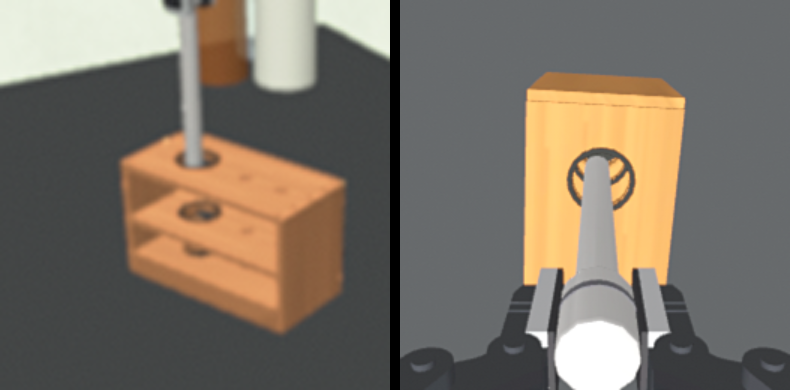

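The rod has passed through the top board's wide hole, centred in both views (side crop 195,160; wrist crop 600,175), with no contact force. I'll keep lowering, with force checks.

Run:
```python
from h import *
Y=yaw(); e0=[.5125,.2597]
ok=True; z=.24; f0=np.array(read_ft_force())
while z>.1695:
    st=.008 if z>.18 else .002
    z-=st; movel([*e0,z],q(Y),speed=.04); f=np.array(read_ft_force())
    if z<.185 or np.abs(f-f0).max()>3: print(round(z,4),read_eef_pos()[2].round(4),f.round(1))
    if f[2]-f0[2]>4 or np.linalg.norm((f-f0)[:2])>6: print("contact"); break
print(np.round(read_eef_pos(),4),read_finger_gap(),np.round(read_ft_torque(),2),read_time_s())
```

```text
0.184 0.1835 [-0.8 -0.1 -1.9]
0.176 0.1755 [ 0.9  0.5 -1.6]
0.174 0.1739 [ 0.2  0.1 -1.9]
0.172 0.1719 [ 0.2  0.3 -0.7]
0.17 0.1707 [ 0.1 -0.7  1.7]
0.168 0.1706 [-2.4 -1.4  8.7]
contact
[0.5136 0.2606 0.1706] 0.020737782877498685 [-0.33  0.61 -0.  ] 20.6417
```

Contact came at TCP z = 0.1706, against an expected home height of about 0.170. I'll ease off, check from the side, and release.

Run:
```python
from h import *
Y=yaw(); movel([.5125,.2597,.1703],q(Y),speed=.03); pause(.3); print(np.round(read_ft_force(),1))
move_gripper(.05); pause(.3); e=read_eef_pos(); print(read_finger_gap(),e,np.round(read_ft_force(),1))
movel([e[0],e[1],.24],q(Y),speed=.06); movel([e[0],e[1],.33],q(Y),speed=.15)
j=np.array(read_qpos()); j[0]-=.5; move_j(j); pause(.8)
s,t=P("side"),P("top"); a=read_camera("side"); b=read_camera("top")
for c in("side","top"): print(c,[d["at"] for d in look_for(c,"shaft")],[d["at"] for d in look_for(c,"short_a")])
X=[.5125,.2597,.188]; print("pred head top",proj(s,X),proj(t,X),np.round(read_ft_force(),1),read_time_s())
o=np.zeros((450,790,3),np.uint8); o[:,:390]=cv2.resize(a[60:210,145:275],None,fx=3,fy=3,interpolation=2)
o[:,392:]=cv2.resize(b[100:270,140:400],(398,260))[:1].repeat(450,0)*0
o[:260,392:]=cv2.resize(b[100:270,140:400],(398,260)); o[265:450,392:592]=cv2.resize(a[180:330,260:422],(200,185))
cv2.imwrite("pics/fin.png",o[:,:,::-1])
```

```text
[-0.1  0.7  3.5]
0.05032762840412256 [0.51250125 0.25969832 0.17029197] [ 0.  -0.5 -0.1]
side [[210.9, 113.3], [306.1, 288.3]] [[336.0, 224.7], [347.6, 244.8], [299.8, 211.7]]
top [[162.5, 171.2], [372.5, 244.3]] [[326.7, 177.1], [350.0, 186.1]]
pred head top [207.90200745  97.16941169] [155.57569933 164.1822964 ] [-0.4  0.3  0.3] 26.1417
```

View pics/fin.png

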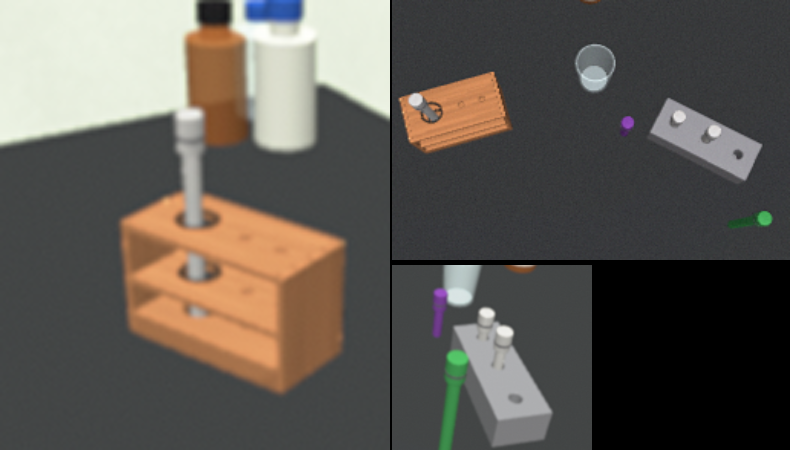

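The final view shows the shaft through the top, middle and base holes. Its head top is at side px (208.3,97.7), against (207.9,97.2) predicted for fully home. Both short shafts are still in the block, and the beaker and decoys haven't been disturbed.

```bash
python3 -c "
from bench import *
print(sign_off(),read_time_s())"
```

```text
the job is handed in; nothing more can be done
the job is handed in; nothing more can be done
```

The longest steel shaft is now fully home in the stand's wide holes, released and standing on its own, and the job is handed in. The clock read about 26 s at the last check before I handed it in, against the 48 s limit.

**How it went:** I gripped the shaft by its head, lifted it clear and carried it over the beaker. I then lowered it in small steps through the top and middle boards, checking the wrist force. It touched the base socket at TCP z = 0.1706 m, with about 9 N showing, close to the expected 0.170 m. I eased off to about 3.5 N before opening the gripper.

**Last checks:**
- **Seating:** after the arm backed away, the head top in the side view was within 1 px of the fully home prediction. The rod shows through all three boards.
- **Surroundings:** both short shafts are still in the block. The beaker, the green shaft and the purple shaft are where they were.
- **Disagreements:** the camera estimates of the hole centre differed by up to 3 mm, well inside the 8 mm of clearance all round. No check failed.

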